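Clear the sole press, slide the insole home and close the platen

ROBOT

A 6-joint arm with a two-finger parallel gripper is mounted at the origin on a cart in front of the work surface, level with it; the furniture and walls round the work are solid. World frame = base frame: x ahead of the robot, y to its left, z up, the work surface at z = 0. Lengths are in m, angles in degrees, forces in N, time in s.
With the tool pointing down it reaches from about 0.25 to 0.85 m from the base axis. Payload 12.5 kg.
Tool frame: the origin (TCP) lies midway between the tips of the shut fingers; the grasp point (between the pads) lies 19 mm behind it; z points along the fingers, y is the line along which they close (so a half turn about z gives the same grasp; the last joint's range is limited). The gripper opens to 93 mm and grips with 3 to 60 N. Pads are 15 mm wide; open, the fingers measure 128 mm over their backs; the gripper's body (75 mm by 188 mm) begins 65 mm behind the grasp point.
Start: joints at [-71.711, 20.094, 94.641, -0, 65.266, -4.847], TCP at [0.216, -0.506, 0.219] pointing down, gripper open.
Joint ranges: [-157.81, 157.81], [-45, 120.19], [0.68, 151.7], [-89.99, 269.99], [4.06, 180], [-164.3, 164.3]. Speed limits (degrees/s): [127.2, 127.2, 159.86, 180, 180, 180].

INTERFACE

Orientations are given as a 3x3 rotation matrix whose columns are the frame's x, y, z axes.
In Python, from cell import * gives the robot as it stands. The module is installed in compiled form; this text tells all that it offers.
- The arm moves only by the tool arm_command, never from a script. Its argument "rows" is a list of rows, each an object with "slide": the shift along the tool's x, y, z in cm, a list of three; "twist": the turn, a rotation vector about the tool's x, y, z in rad, a list of three. In form: [{"slide": [dx, dy, dz], "twist": [ax, ay, az]}, ...]. A call has exactly 5 rows; each row shifts and turns the commanded pose from where the row before left it, along the tool's axes as they then stand; what a row does not reach is not made up. A row lasts 1/10 s, in which the tool goes at most 50 mm and 8.59 degrees, less where a joint would pass 70% of its speed; a pose out of reach is approached as far as the arm can. A call with a gripper value outside its range is refused whole. "grip" is the opening, from -1 (shut) to 1 (fully open), set as the call begins (left out, the last holds). The fingers move at their own pace and stop on an object; the grip force is fixed at half the most. Time passes only in rows, so rows that do not move let the fingers close, or fill a call up. It gives the time, the measured TCP pose, the force, the opening and the grip force at its end, in the units of the state.
- get_obs(): the state, without advancing time (a new reading comes with each control period).
- grab_frame(name): name is "scene" or "top" or "wrist"; returns a dict with "color" (480x640x3 uint8, red, green, blue), "mtx" (3x3 intrinsics, pixels), "k1" (the pictures are not rectified: a ray, as slopes to the right and down, at radius r is drawn at 1 + k1 r^2 times it, then the intrinsics apply), "origin" and "rotation" of the camera in the world; the wrist camera has in their place "T_tool_cam" (4x4, takes a point from camera to tool coordinates, whose origin is the TCP and whose axes are the flange's). Camera axes: x right, y up, looking along -z (the intrinsics and any distortion apply to the point x, -y, -z); pixel columns grow to the right and rows downward; lengths in m; the calibration is good to about 2 mm. A picture is of the moment at which its call begins: read the wrist's pose just before it. There is no depth.
- close_job(): hands the job in; it is judged then, once.
The state is a dict: "t": time; "q": joint angles; "dq": joint speeds; "joint_torque": joint torques, N m; "eef_pos": TCP position; "tool_rot": TCP orientation; "force": force on the tool from outside, world axes, zero at the start; "ft_torque": the same for the moment, N m; "finger_gap": finger opening in m; "grip_force": force on a finger pad.
Only numpy, scipy, OpenCV 4.12 (cv2) and the standard library are available. Lean on these libraries where they do the work, as an engineer would, in place of code of your own. Each camera call takes 0.05 s, during which the arm holds its last target. There are 200 camera calls.

TASK

Somebody left a flat wax tin on the bed of the sole press. Take it out and set it down flat on the bench, lid up, then slide the insole along the bed, without lifting it off, until its toe is fully home against the stop, and swing the press shut so that its pad lies flat on the insole. Leave the rubbing stone, the roll of tape and the heel block where they are.

Things in the scene. Friction and masses are not known exactly. Their poses are not given: they have to be found in the camera images.
- press: Fixed bench sole press: grey base 160 x 390 mm, wooden bed surface 20 mm above the bench. Origin: on the bench under the bed's centre line; the bed runs along its y from -193 to 193, x from -58 to 46 mm; its -x faces the robot. The insole travels to its +y, against a steel stop bar (face at y = 172.5, 16 mm high). Hinge lugs at the back, x = 100.
- platen (a joint): Hinge of the platen (plate with black rubber pad, 74 x 190 mm, and bar handle). 0 = shut, pad flat on the insole; starts wide open at 1.5 to 1.68 rad (about upright); limit 1.75. Axis along the press's y through point press_hinge. Stiff friction hinge (0.5 N m): it stays at any angle where it is left; it shuts forwards, towards the robot, with 3 to 10 N at the handle.
- press_hinge (a point): Point on the hinge axis, level with the middle of the handle; fixed in the press at x = 100, y = 62.5, z = 42 mm. Axes as the press's.
- press_handle (a point): Middle of the platen's black bar handle: round bar 16 mm thick, 116 mm long, along the press's y, 185 mm from the hinge axis, 12 mm above the plane of hinge and plate. Shut, it lies 185 mm in front (-x) of the hinge, 54 mm above the bench; open, about 227 mm above it. A 40 mm gap between bar and plate lets it be hooked from behind, pinched or pressed from above.
- insole_home (a point): Where the insole's middle must come: on the bed, 112.5 mm before the stop, half-way up the insole (fixed in the press at x = 0, y = 60 mm; axes as the press's). Two steel guide rails 5 mm high, 68 mm apart, run along the bed from 40 mm before this point to the stop; their mouth flares to 83 mm apart at 86 mm before it.
- insole_mid (a point): Middle of the loose insole, half-way up: flat, rigid, 225 mm long, 62 mm wide at the ball, 49 mm at the heel, 7.5 mm thick. Its own -y points to the toe (which leads, to the press's +y), its +y to the round heel, 112.5 mm from the middle each. It starts on the near end of the bed, toe in the mouth of the rails, 150 to 172 mm short of home; a push on the heel slides it.
- tin_mid (a point): Middle (half-way up) of the wax tin in the way: flat round tin with a straight side, 60 mm across, 25 mm high, its z up towards the lid; 60 to 130 g. It starts lid up on the bed between the rails, between the insole's toe and the stop, with at least 25 mm free on its two sides along the bed. The rails beside it are only 5 mm high. Free bench to set it on: left of the press, in front of the shoe box.
- rubbing_stone: Bystander: grey rubbing stone 33 x 59 x 15 mm lying on the bench left in front of the press; origin at its underside.
- tape_roll: Bystander: roll of masking tape lying flat on the bench in front of the press, 92 mm across, 24 mm high; origin at its underside.
- heel_block: Bystander: brown heel block 48 x 26 x 28 mm on the bench right of the press; origin at its underside.
Things that resemble listed ones, but are neither listed nor needed, are in the scene too. There is more than one size of the part that bears tin_mid; the job needs the largest.

How it is judged:
By the outcome, as a careful person would: the job done as asked, in the order asked, and still so for the second after the job is handed in, with the robot touching nothing.
It also fails if it takes over 72 s, if anything falls off the work surface, if the arm or the gripper's body presses on something with over 40 N, if the wrist force passes 120 N, or if a joint passes its speed limit or range.

## Working session

There is one attempt and no reset: what is moved stays moved. The work goes in short steps, Python scripts to look and compute and a tool call to move; the robot and the scene stay as the last step left them, time stands still between calls to the robot, and variables do not carry over. Pictures are saved under pics/ and viewed, at most 10 in all, crops included, and the job is handed in when it is done.

Besides the shell and the picture viewer there is one more tool, called after "Request:" as a command line: name --argument value ..., lists and objects as JSON in quotes. arm_command: Moves the arm, as the interface text tells. Its arguments: {"type":"object","properties":{"rows":{"type":"array","items":{"type":"object","properties":{"slide":{"type":"array","items":{"type":"number"}},"twist":{"type":"array","items":{"type":"number"}}}}},"grip":{"type":"number"}},"required":["rows"]}

```bash
mkdir -p pics; cat > h.py <<'E'
from cell import *
import numpy as np, cv2
def grab(name,fn=None):
    o=get_obs(); f=grab_frame(name)
    if 'T_tool_cam' in f:
        T=np.eye(4);T[:3,:3]=o['tool_rot'];T[:3,3]=o['eef_pos'];T=T@np.array(f['T_tool_cam'])
        f['origin']=T[:3,3];f['rotation']=T[:3,:3]
    f['origin']=np.array(f['origin']);f['rotation']=np.array(f['rotation']);f['mtx']=np.array(f['mtx'])
    if fn: cv2.imwrite('pics/'+fn,f['color'][:,:,::-1])
    return f
def cast(f,uv,z):
    uv=np.atleast_2d(np.array(uv,float)); K=f['mtx']
    d=np.c_[(uv[:,0]-K[0,2])/K[0,0],(uv[:,1]-K[1,2])/K[1,1]]; s=d.copy()
    for _ in range(20): s=d/(1+f['k1']*(s**2).sum(1,keepdims=True))
    r=np.c_[s[:,0],-s[:,1],-np.ones(len(s))]@f['rotation'].T
    return f['origin']+r*((z-f['origin'][2])/r[:,2])[:,None]
def proj(f,P):
    p=(np.atleast_2d(P)-f['origin'])@f['rotation']; s=np.c_[p[:,0],-p[:,1]]/-p[:,2:]
    s=s*(1+f['k1']*(s**2).sum(1,keepdims=True)); K=f['mtx']
    return np.c_[s[:,0]*K[0,0]+K[0,2],s[:,1]*K[1,1]+K[1,2]]
E
python3 - <<'E'
from h import *
np.set_printoptions(precision=3,suppress=True)
for n in('top','scene'):
    f=grab(n,n+'0.png');print(n,f['origin'],f['rotation'],f['mtx'],f['k1'])
o=get_obs();print(o['t'],o['eef_pos'],o['tool_rot'],o['finger_gap'])
E
```

```text
top [ 0.419 -0.101  1.084] [[ 0.002  0.995 -0.1  ]
 [-1.     0.002  0.006]
 [ 0.006  0.1    0.995]] [[580.389   0.    323.16 ]
 [  0.    580.389 242.825]
 [  0.      0.      1.   ]] -0.10068318837022992
scene [0.173 0.529 0.563] [[-0.9    0.232 -0.37 ]
 [-0.436 -0.493  0.753]
 [-0.008  0.839  0.545]] [[463.148   0.    322.666]
 [  0.    463.148 239.028]
 [  0.      0.      1.   ]] -0.06104118343306935
0.1 [ 0.216 -0.505  0.218] [[ 0.92   0.393 -0.   ]
 [ 0.393 -0.92   0.001]
 [ 0.    -0.001 -1.   ]] 0.0931365566730705
```

View pics/top0.png

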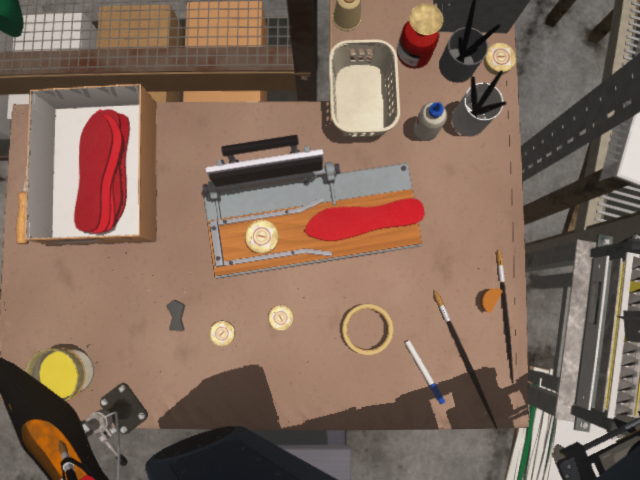

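View pics/scene0.png

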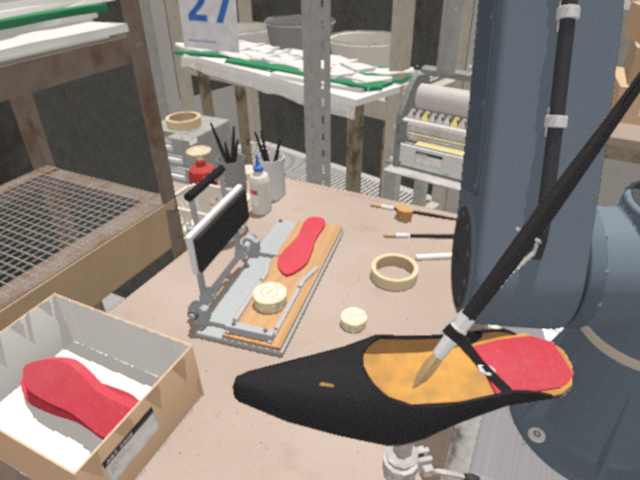

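The top view shows the press (front edge about (215,276)–(422,244)), the tin on its bed at (262,236), the insole at (365,218) with its toe left, the stop bar at left (217,243), and the open platen at (265,160). Two smaller tins, the tape and the stone lie in front. The scene view confirms this.

```bash
python3 - <<'E'
from h import *
np.set_printoptions(precision=4,suppress=True)
f=grab('top');im=f['color'];hsv=cv2.cvtColor(im,cv2.COLOR_RGB2HSV)
roi=np.zeros(im.shape[:2],np.uint8);roi[130:290,195:435]=1
def big(m):
    c,_=cv2.findContours(m.astype(np.uint8),cv2.RETR_EXTERNAL,cv2.CHAIN_APPROX_NONE);return max(c,key=cv2.contourArea)
H,S,V=hsv[...,0],hsv[...,1],hsv[...,2]
red=((H<6)|(H>172))&(S>180)&(V>120)&(roi>0)
c=big(red);P=cast(f,c[:,0],.0275)[:,:2].astype(np.float32)
print('insole rect',cv2.minAreaRect(P),'hull pts',cv2.contourArea(c))
m=cv2.PCACompute2(P,None);print(m[1])
wood=(H>7)&(H<18)&(S>140)&(V>100)&(roi>0)
wood=cv2.morphologyEx(wood.astype(np.uint8),cv2.MORPH_OPEN,np.ones((3,3)))
c2=[k for k in cv2.findContours(wood,cv2.RETR_EXTERNAL,cv2.CHAIN_APPROX_NONE)[0] if cv2.contourArea(k)>150]
pw=np.vstack(c2);Q=cast(f,pw[:,0],.02)[:,:2].astype(np.float32);r=cv2.minAreaRect(Q);print('wood',r,cv2.boxPoints(r))
g=(H>18)&(H<32)&(S>40)&(V>150)
g=cv2.morphologyEx(g.astype(np.uint8),cv2.MORPH_CLOSE,np.ones((5,5)))
for k in cv2.findContours(g,cv2.RETR_EXTERNAL,cv2.CHAIN_APPROX_NONE)[0]:
    if cv2.contourArea(k)>200:
        (u,v),rr=cv2.minEnclosingCircle(k);print('tin?',u,v,rr,cast(f,[[u,v]],.045),cast(f,[[u+rr,v]],.045)[0,1]-cast(f,[[u-rr,v]],.045)[0,1])
cr=im[130:290,195:435];cv2.imwrite('pics/crop.png',cv2.resize(cr[:,:,::-1],None,fx=3.3,fy=3.3,interpolation=cv2.INTER_CUBIC))
E
```

```text
insole rect ((0.5685384273529053, -0.1832738071680069), (0.0607021301984787, 0.221430703997612), 8.383026123046875) hull pts 2926.5
[[-0.1783  0.984 ]
 [ 0.984   0.1783]]
wood ((0.5462790727615356, -0.09140177071094513), (0.10210426151752472, 0.38430190086364746), 9.100360870361328) [[ 0.4655  0.0903]
 [ 0.5263 -0.2892]
 [ 0.6271 -0.2731]
 [ 0.5663  0.1064]]
tin? 62.5 374.5 25.1098575592041 [[0.2839 0.3612 0.045 ]] -0.09430226008468251
tin? 222.1904754638672 333.0 12.36318302154541 [[0.3616 0.0715 0.045 ]] -0.04420115318785983
tin? 280.46063232421875 317.2165222167969 12.303655624389648 [[ 0.3901 -0.032   0.045 ]] -0.0437970316554943
tin? 367.1824951171875 328.9942932128906 25.142953872680664 [[ 0.3694 -0.1863  0.045 ]] -0.08956644315749185
tin? 613.5 335.0 73.49329376220703 [[ 0.3549 -0.6391  0.045 ]] -0.28626050647165874
tin? 261.3880920410156 236.40988159179688 16.468578338623047 [[0.5346 0.0035 0.045 ]] -0.05943030157147183
tin? 593.5 211.0 14.115694046020508 [[ 0.5837 -0.6098  0.045 ]] -0.055212868366024126
tin? 500.4039306640625 56.75327682495117 14.962541580200195 [[ 0.8798 -0.4445  0.045 ]] -0.05829258572784257
tin? 362.6930847167969 86.45974731445312 49.498714447021484 [[ 0.8164 -0.181   0.045 ]] -0.18499533739883436
tin? 425.7567443847656 18.37837791442871 16.649503707885742 [[ 0.9547 -0.3032  0.045 ]] -0.06417879264033699
tin? 623.5 35.5 37.020362854003906 [[ 0.9331 -0.696   0.045 ]] -0.15611988547047662
```

View pics/crop.png

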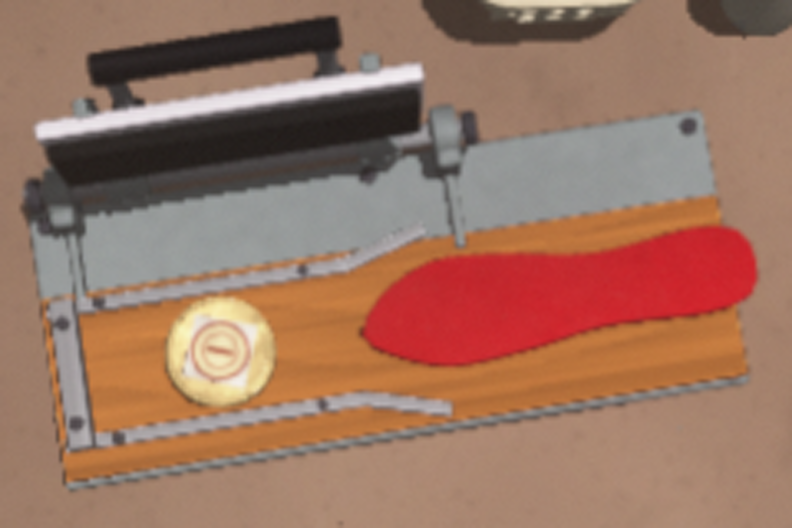

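The crop shows the tin between the rails, the insole's toe in the rail mouth, and the platen upright at the back. The bed's fit is 102 x 384 mm against 104 x 386, the tin's is 59 mm and the insole's 61 x 221, all consistent. The press origin is about (0.552, -0.091) at a yaw of 9.1°. I'll move above the tin.

Request:
arm_command --rows '[{"slide": [0, 0, 0], "twist": [0, 0, 0.122]}, {"slide": [0, 0, 0], "twist": [0, 0, 0.122]}, {"slide": [2.6, -3, 0], "twist": [0, 0, 0]}, {"slide": [2.6, -3, 0], "twist": [0, 0, 0]}, {"slide": [2.6, -3, 0], "twist": [0, 0, 0]}]' --grip 1

```text
t: 0.65
eef_pos: [0.2792, -0.4031, 0.2184]
tool_rot: [[0.987, 0.158, -0.0], [0.158, -0.987, 0.0], [-0.0, -0.0, -1.0]]
force: [0.1, -0.6, 0.5]
finger_gap: 0.0924
grip_force: 0.0
```

Request:
arm_command --rows '[{"slide": [2.6, -3, 0], "twist": [0, 0, 0]}, {"slide": [2.6, -3, 0], "twist": [0, 0, 0]}, {"slide": [2.6, -3, 0], "twist": [0, 0, 0]}, {"slide": [2.6, -3, 0], "twist": [0, 0, 0]}, {"slide": [2.6, -3, 0], "twist": [0, 0, 0]}]'

```text
t: 1.15
eef_pos: [0.3838, -0.2342, 0.2186]
tool_rot: [[0.987, 0.159, 0.0], [0.159, -0.987, 0.0], [0.0, 0.0, -1.0]]
force: [0.7, -0.7, 0.4]
finger_gap: 0.0929
grip_force: 0.0
```

Request:
arm_command --rows '[{"slide": [2.6, -3, 0], "twist": [0, 0, 0]}, {"slide": [2.6, -3, 0], "twist": [0, 0, 0]}, {"slide": [2.6, -3, 0], "twist": [0, 0, 0]}, {"slide": [2.6, -3, 0], "twist": [0, 0, 0]}, {"slide": [2.6, -3, 0], "twist": [0, 0, 0]}]'

```text
t: 1.65
eef_pos: [0.4883, -0.0653, 0.2186]
tool_rot: [[0.987, 0.159, -0.0], [0.159, -0.987, 0.0], [-0.0, -0.0, -1.0]]
force: [-0.0, -0.3, -1.0]
finger_gap: 0.0934
grip_force: 0.0
```

Request:
arm_command --rows '[{"slide": [2.6, -3, 0], "twist": [0, 0, 0]}, {"slide": [2.6, -3, 0], "twist": [0, 0, 0]}, {"slide": [0, 0, 0], "twist": [0, 0, 0]}, {"slide": [0, 0, 0], "twist": [0, 0, 0]}, {"slide": [0, 0, 0], "twist": [0, 0, 0]}]'

```text
t: 2.15
eef_pos: [0.5291, -0.0001, 0.2185]
tool_rot: [[0.987, 0.159, -0.001], [0.159, -0.987, -0.0], [-0.001, 0.0, -1.0]]
force: [-0.2, 0.1, 0.7]
finger_gap: 0.0927
grip_force: 0.0
```

Tracking is exact. Next, a close look.

```bash
python3 - <<'E'
from h import *
np.set_printoptions(precision=4,suppress=True)
f=grab('wrist','w1.png');print(f['origin'],f['rotation'])
hsv=cv2.cvtColor(f['color'],cv2.COLOR_RGB2HSV);H,S,V=[hsv[...,i] for i in range(3)]
g=((H>18)&(H<32)&(S>40)&(V>130)).astype(np.uint8);g=cv2.morphologyEx(g,cv2.MORPH_CLOSE,np.ones((9,9)))
for k in cv2.findContours(g,cv2.RETR_EXTERNAL,cv2.CHAIN_APPROX_NONE)[0]:
    if cv2.contourArea(k)>1000:
        P=cast(f,k[:,0],.045)[:,:2].astype(np.float32);print(k[:,0].min(0),k[:,0].max(0),cv2.minEnclosingCircle(P))
E
```

```text
[0.5965 0.0099 0.3861] [[ 0.1586  0.9564  0.2452]
 [-0.9873  0.1536  0.0395]
 [ 0.0001 -0.2483  0.9687]]
[ 91 397] [151 462] ((0.3034095764160156, 0.1512475162744522), 0.04114725440740585)
[433 396] [546 444] ((0.37154245376586914, -0.18540960550308228), 0.05558554828166962)
[436 283] [537 349] ((0.4687651991844177, -0.1590878814458847), 0.05663888156414032)
[101 283] [201 349] ((0.42237037420272827, 0.12989825010299683), 0.05624799802899361)
[279 174] [363 247] ((0.5366197228431702, -0.001758240396156907), 0.03440222516655922)
```

View pics/w1.png

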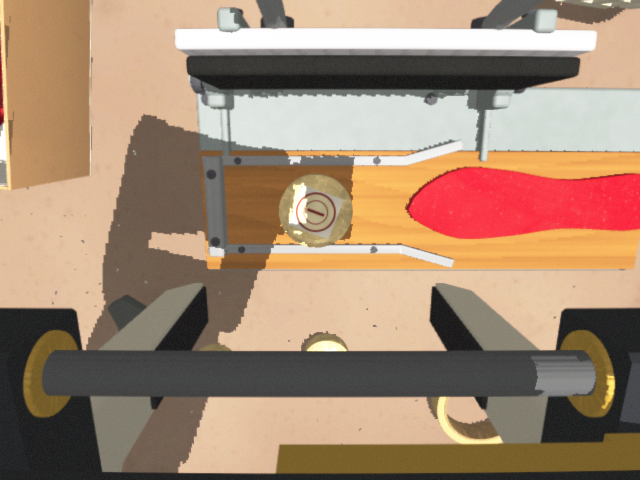

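The wrist view shows the tin centred at (315.5, 210.5), about 73 px across, with the stop bar's face at x≈226 and the toe at (409, 207). The fingers point down around it.

```bash
python3 - <<'E'
from h import *
np.set_printoptions(precision=4,suppress=True)
f=grab('wrist')
print(cast(f,[[315.5,210.5],[279,210.5],[352,210.5]],.045));print('toe',cast(f,[409,207],.0275));print('rails',cast(f,[[240,161],[405,160],[240,249.5],[402,249]],.025))
print('stop face',cast(f,[[226,170],[226,240]],.036))
o=get_obs();print(o['tool_rot'].T@(cast(f,[315.5,210.5],.045)[0]-o['eef_pos'])*100 if hasattr(o['tool_rot'],'T') else 0)
E
```

```text
[[ 0.537   0.0026  0.045 ]
 [ 0.5324  0.0317  0.045 ]
 [ 0.5417 -0.0265  0.045 ]]
toe [[ 0.5495 -0.0756  0.0275]]
rails [[ 0.5649  0.0708  0.025 ]
 [ 0.5874 -0.0647  0.025 ]
 [ 0.489   0.0621  0.025 ]
 [ 0.5118 -0.078   0.025 ]]
stop face [[0.5569 0.0793 0.036 ]
 [0.4986 0.0731 0.036 ]]
[ 0.8265 -0.1654 17.3676]
```

Request:
arm_command --rows '[{"slide": [0.4, -0.1, 2], "twist": [0, 0, 0]}, {"slide": [0.4, -0.1, 3], "twist": [0, 0, 0]}, {"slide": [0, 0, 4], "twist": [0, 0, 0]}, {"slide": [0, 0, 4], "twist": [0, 0, 0]}, {"slide": [0, 0, 3], "twist": [0, 0, 0]}]'

```text
t: 2.75
eef_pos: [0.5361, 0.003, 0.0567]
tool_rot: [[0.987, 0.158, -0.001], [0.158, -0.987, 0.0], [-0.001, -0.0, -1.0]]
force: [0.5, -0.4, 0.9]
finger_gap: 0.0932
grip_force: 0.0
```

Request:
arm_command --rows '[{"slide": [0, 0, 2], "twist": [0, 0, 0]}, {"slide": [0, 0, 1.2], "twist": [0, 0, 0]}, {"slide": [0, 0, 0], "twist": [0, 0, 0]}, {"slide": [0, 0, 0], "twist": [0, 0, 0]}, {"slide": [0, 0, 0], "twist": [0, 0, 0]}]'

```text
t: 3.25
eef_pos: [0.5379, 0.0036, 0.0278]
tool_rot: [[0.987, 0.159, 0.002], [0.159, -0.987, -0.0], [0.002, 0.001, -1.0]]
force: [-0.1, -0.1, -0.2]
finger_gap: 0.0929
grip_force: 0.0
```

Request:
arm_command --rows '[{"slide": [0, 0, 0], "twist": [0, 0, 0]}, {"slide": [0, 0, 0], "twist": [0, 0, 0]}, {"slide": [0, 0, 0], "twist": [0, 0, 0]}, {"slide": [0, 0, 0], "twist": [0, 0, 0]}, {"slide": [0, 0, 0], "twist": [0, 0, 0]}]' --grip -1

```text
t: 3.75
eef_pos: [0.5372, 0.0038, 0.0267]
tool_rot: [[0.987, 0.159, 0.0], [0.159, -0.987, -0.0], [0.0, 0.0, -1.0]]
force: [-0.6, -1.0, 1.9]
finger_gap: 0.0595
grip_force: 30.0
```

Request:
arm_command --rows '[{"slide": [0, 0, 0], "twist": [0, 0, 0]}, {"slide": [0, 0, 0], "twist": [0, 0, 0]}, {"slide": [0, 0, 0], "twist": [0, 0, 0]}, {"slide": [0, 0, 0], "twist": [0, 0, 0]}, {"slide": [0, 0, 0], "twist": [0, 0, 0]}]'

```text
t: 4.25
eef_pos: [0.5372, 0.0038, 0.0267]
tool_rot: [[0.987, 0.159, 0.0], [0.159, -0.987, 0.0], [0.0, 0.0, -1.0]]
force: [-0.9, 0.1, 2.0]
finger_gap: 0.0592
grip_force: 30.0
```

Grip is good (59 mm, 30 N). I'll lift and carry the tin left to the free bench.

Request:
arm_command --rows '[{"slide": [0, 0, -1.5], "twist": [0, 0, 0]}, {"slide": [0, 0, -3], "twist": [0, 0, 0]}, {"slide": [0, 0, -3], "twist": [0, 0, 0]}, {"slide": [0, 0, -3], "twist": [0, 0, 0]}, {"slide": [0, 0, -1.5], "twist": [0, 0, 0]}]'

```text
t: 4.75
eef_pos: [0.5379, 0.0038, 0.1489]
tool_rot: [[0.987, 0.159, 0.003], [0.159, -0.987, -0.0], [0.003, 0.001, -1.0]]
force: [-0.5, 0.4, -1.2]
finger_gap: 0.0593
grip_force: 30.0
```

Request:
arm_command --rows '[{"slide": [-0.3, -2, 0], "twist": [0, 0, 0]}, {"slide": [-0.6, -3, 0], "twist": [0, 0, 0]}, {"slide": [-0.6, -3, 0], "twist": [0, 0, 0]}, {"slide": [-0.6, -3, 0], "twist": [0, 0, 0]}, {"slide": [-0.6, -3, 0], "twist": [0, 0, 0]}]'

```text
t: 5.25
eef_pos: [0.4875, 0.1388, 0.1464]
tool_rot: [[0.987, 0.159, -0.0], [0.159, -0.987, -0.0], [-0.0, -0.0, -1.0]]
force: [0.8, -0.2, -1.1]
finger_gap: 0.0598
grip_force: 30.0
```

Request:
arm_command --rows '[{"slide": [-0.6, -3, 0], "twist": [0, 0, 0]}, {"slide": [-0.6, -3, 0], "twist": [0, 0, 0]}, {"slide": [-0.4, -3, 0], "twist": [0, 0, 0]}, {"slide": [-0.2, -2, 0], "twist": [0, 0, 0]}, {"slide": [0, -1.7, 0], "twist": [0, 0, 0]}]'

```text
t: 5.75
eef_pos: [0.4494, 0.2614, 0.1464]
tool_rot: [[0.987, 0.16, -0.001], [0.16, -0.987, -0.0], [-0.001, 0.0, -1.0]]
force: [0.3, 0.2, -1.1]
finger_gap: 0.0591
grip_force: 30.0
```

```bash
python3 - <<'E'
from h import *
f=grab('top','top1.png')
o=get_obs();print(o['eef_pos'],o['finger_gap'])
print(cast(f,[[90,243],[155,240],[176,300],[176,332],[187,316],[165,316]],0))
E
```

```text
[0.44943715 0.26293117 0.14649233] 0.059618098898160714
[[0.52639952 0.33571754 0.        ]
 [0.53238213 0.20976442 0.        ]
 [0.41971781 0.16679666 0.        ]
 [0.36029306 0.16558662 0.        ]
 [0.39011645 0.14544225 0.        ]
 [0.3897845  0.18695253 0.        ]]
```

View pics/top1.png

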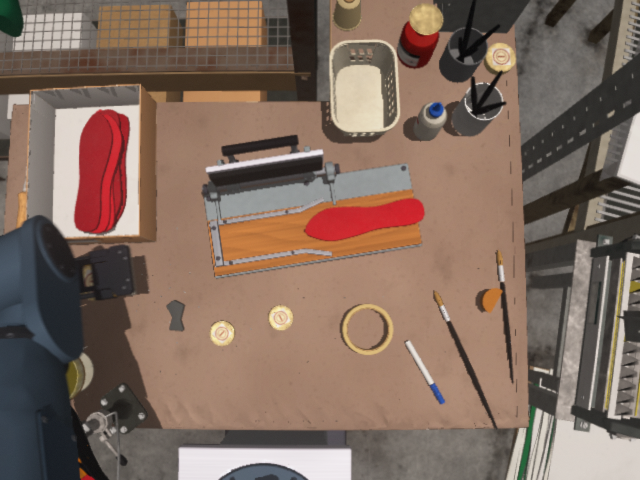

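The view shows the bed clear, the gripper over the free bench at about (110, 275), and the box front edge (about x 0.53) and the stone (y < 0.187) clear of it. Lowering.

Request:
arm_command --rows '[{"slide": [-0.5, 0, 2], "twist": [0, 0, 0]}, {"slide": [-0.5, 0, 3.5], "twist": [0, 0, 0]}, {"slide": [0, 0, 3.5], "twist": [0, 0, 0]}, {"slide": [0, 0, 2.5], "twist": [0, 0, 0]}, {"slide": [0, 0, 1], "twist": [0, 0, 0]}]'

```text
t: 6.3
eef_pos: [0.4392, 0.2578, 0.0194]
tool_rot: [[0.987, 0.159, -0.003], [0.159, -0.987, -0.002], [-0.003, 0.001, -1.0]]
force: [0.5, -0.9, -0.4]
finger_gap: 0.0595
grip_force: 30.0
```

Request:
arm_command --rows '[{"slide": [0, 0, 0.5], "twist": [0, 0, 0]}, {"slide": [0, 0, 0.4], "twist": [0, 0, 0]}, {"slide": [0, 0, 0.3], "twist": [0, 0, 0]}, {"slide": [0, 0, 0.2], "twist": [0, 0, 0]}, {"slide": [0, 0, 0], "twist": [0, 0, 0]}]'

```text
t: 6.8
eef_pos: [0.4405, 0.2587, 0.0079]
tool_rot: [[0.987, 0.159, 0.0], [0.159, -0.987, 0.0], [0.001, -0.0, -1.0]]
force: [-0.1, -0.1, -0.2]
finger_gap: 0.0598
grip_force: 30.0
```

Request:
arm_command --rows '[{"slide": [0, 0, 0.1], "twist": [0, 0, 0]}, {"slide": [0, 0, 0.05], "twist": [0, 0, 0]}, {"slide": [0, 0, 0], "twist": [0, 0, 0]}, {"slide": [0, 0, 0], "twist": [0, 0, 0]}, {"slide": [0, 0, 0], "twist": [0, 0, 0]}]'

```text
t: 7.3
eef_pos: [0.4405, 0.2588, 0.0067]
tool_rot: [[0.987, 0.159, 0.001], [0.159, -0.987, 0.0], [0.001, -0.0, -1.0]]
force: [-0.4, -0.5, 5.0]
finger_gap: 0.0594
grip_force: 30.0
```

Request:
arm_command --rows '[{"slide": [0, 0, 0], "twist": [0, 0, 0]}, {"slide": [0, 0, 0], "twist": [0, 0, 0]}, {"slide": [0, 0, 0], "twist": [0, 0, 0]}, {"slide": [0, 0, 0], "twist": [0, 0, 0]}, {"slide": [0, 0, 0], "twist": [0, 0, 0]}]' --grip 1

```text
t: 7.8
eef_pos: [0.4403, 0.2587, 0.0061]
tool_rot: [[0.987, 0.159, -0.0], [0.159, -0.987, -0.0], [-0.0, -0.0, -1.0]]
force: [0.8, 0.3, 0.4]
finger_gap: 0.0917
grip_force: 0.0
```

Request:
arm_command --rows '[{"slide": [0, 0, 0], "twist": [0, 0, 0]}, {"slide": [0, 0, 0], "twist": [0, 0, 0]}, {"slide": [0, 0, -1.5], "twist": [0, 0, 0]}, {"slide": [0, 0, -3], "twist": [0, 0, 0]}, {"slide": [0, 0, -3], "twist": [0, 0, 0]}]'

```text
t: 8.3
eef_pos: [0.44, 0.2585, 0.0817]
tool_rot: [[0.987, 0.159, -0.001], [0.159, -0.987, -0.001], [-0.001, 0.0, -1.0]]
force: [0.6, -0.7, 0.1]
finger_gap: 0.0926
grip_force: 0.0
```

Request:
arm_command --rows '[{"slide": [0, 0, -4], "twist": [0, 0, 0]}, {"slide": [0, 0, -4], "twist": [0, 0, 0]}, {"slide": [0, 0, -4], "twist": [0, 0, 0]}, {"slide": [0, 0, -2], "twist": [0, 0, 0]}, {"slide": [0, 0, 0], "twist": [0, 0, 0]}]'

```text
t: 8.8
eef_pos: [0.4414, 0.2592, 0.2239]
tool_rot: [[0.987, 0.159, 0.005], [0.159, -0.987, 0.002], [0.005, -0.001, -1.0]]
force: [-0.1, -0.1, 0.2]
finger_gap: 0.093
grip_force: 0.0
```

Request:
arm_command --rows '[{"slide": [0.1, 2, 0], "twist": [0, 0, 0]}, {"slide": [0.35, 4, 0], "twist": [0, 0, 0]}, {"slide": [0.35, 4, 0], "twist": [0, 0, 0]}, {"slide": [0.35, 4, 0], "twist": [0, 0, 0]}, {"slide": [0.35, 4, 0], "twist": [0, 0, 0]}]' --grip -1

```text
t: 9.3
eef_pos: [0.4834, 0.0818, 0.2198]
tool_rot: [[0.987, 0.159, -0.002], [0.159, -0.987, -0.0], [-0.002, -0.0, -1.0]]
force: [1.4, -0.8, 0.7]
finger_gap: 0.0578
grip_force: 0.0
```

Request:
arm_command --rows '[{"slide": [0.35, 4, 0], "twist": [0, 0, 0]}, {"slide": [0.35, 4, 0], "twist": [0, 0, 0]}, {"slide": [0.35, 4, 0], "twist": [0, 0, 0]}, {"slide": [0.35, 4, 0], "twist": [0, 0, 0]}, {"slide": [0.35, 4, 0], "twist": [0, 0, 0]}]'

```text
t: 9.8
eef_pos: [0.5325, -0.1129, 0.2196]
tool_rot: [[0.987, 0.159, -0.002], [0.159, -0.987, 0.001], [-0.002, -0.001, -1.0]]
force: [0.1, 0.9, 0.9]
finger_gap: 0.0173
grip_force: 0.0
```

Request:
arm_command --rows '[{"slide": [0.35, 4, 0], "twist": [0, 0, 0]}, {"slide": [0.35, 4, 0], "twist": [0, 0, 0]}, {"slide": [0.35, 4, 0], "twist": [0, 0, 0]}, {"slide": [0.35, 4, 0], "twist": [0, 0, 0]}, {"slide": [0.35, 4, 0], "twist": [0, 0, 0]}]'

```text
t: 10.3
eef_pos: [0.5817, -0.3074, 0.2192]
tool_rot: [[0.987, 0.159, -0.002], [0.159, -0.987, 0.001], [-0.002, -0.001, -1.0]]
force: [0.1, 0.4, 1.3]
finger_gap: 0.0003
grip_force: 0.0
```

Request:
arm_command --rows '[{"slide": [0.35, 4, 0], "twist": [0, 0, 0]}, {"slide": [0, 0, 0], "twist": [0, 0, 0]}, {"slide": [0, 0, 0], "twist": [0, 0, 0]}, {"slide": [0, 0, 0], "twist": [0, 0, 0]}, {"slide": [0, 0, 0], "twist": [0, 0, 0]}]'

```text
t: 10.8
eef_pos: [0.5918, -0.3437, 0.221]
tool_rot: [[0.987, 0.16, -0.0], [0.16, -0.987, 0.0], [-0.0, -0.0, -1.0]]
force: [0.2, 0.1, -0.7]
finger_gap: 0.0009
grip_force: 0.0
```

```bash
cat > ins.py <<'E'
from h import *
np.set_printoptions(precision=4,suppress=True)
ang=np.deg2rad(9.3);U=np.array([-np.sin(ang),np.cos(ang)]);X=np.array([U[1],-U[0]]);O=np.array([.5522,-.0905])
def insole(cam,z=.0275,fn=None,zlim=None):
    f=grab(cam,fn);hsv=cv2.cvtColor(f['color'],cv2.COLOR_RGB2HSV);H,S,V=[hsv[...,i] for i in range(3)]
    m=(((H<6)|(H>172))&(S>170)&(V>70)).astype(np.uint8)
    best=None
    for k in cv2.findContours(m,cv2.RETR_EXTERNAL,cv2.CHAIN_APPROX_NONE)[0]:
        if cv2.contourArea(k)<300: continue
        P=cast(f,k[:,0],z)[:,:2]-O;Q=np.c_[P@X,P@U]*1000
        if abs(Q.mean(0)[0])<60 and abs(Q.mean(0)[1])<220:
            i=Q[:,1].argmax();j=Q[:,1].argmin()
            print(cam,'press mm: toe',Q[i],'heel',Q[j],'x range',Q[:,0].min(),Q[:,0].max(),'rect',cv2.minAreaRect(Q.astype(np.float32)))
            h=Q[Q[:,1]<Q[j,1]+30];print('heel end x mid',(h[:,0].min()+h[:,0].max())/2)
o=get_obs();p=np.array(o['eef_pos']);d=p[:2]-O
E
cat > t.py <<'E'
from ins import *
print('TCP press mm',d@X*1000,d@U*1000,p)
E
python3 - <<'E'
from ins import *
print('TCP',d@X*1000,d@U*1000,p,o['finger_gap'])
insole('top');insole('wrist',fn='w2.png')
E
```

```text
TCP -1.8317237137796434 -256.2799454911617 [ 0.5918 -0.3437  0.221 ] 0.0009251120886701301
top press mm: toe [-2.888  16.5991] heel [   2.9118 -204.9528] x range -28.596925862593288 32.19102088541504 rect ((-0.11647987365722656, -94.1725845336914), (221.24032592773438, 60.59296798706055), 88.1112289428711)
heel end x mid 3.093755510776889
wrist press mm: toe [-2.6955 15.868 ] heel [   5.3693 -208.1324] x range -27.086724792475547 33.308918676492716 rect ((3.0396652221679688, -96.13452911376953), (223.98928833007812, 60.37187957763672), 89.92301940917969)
heel end x mid 4.179270148940088
```

View pics/w2.png

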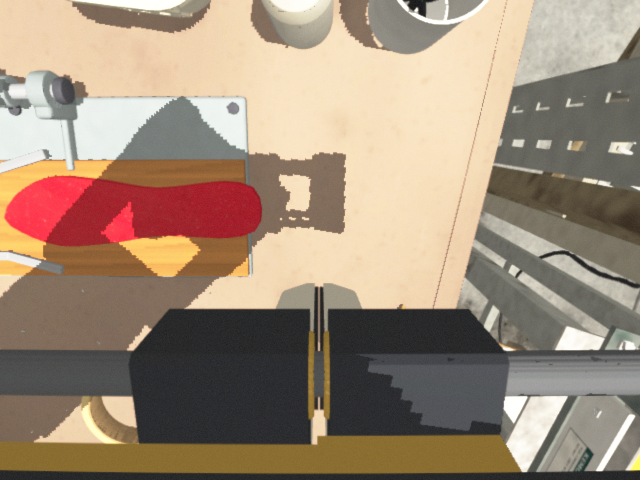

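The wrist view shows the insole's round heel at (262, 210), overhanging the bed end at x≈248, and the shut fingers to its right. I'll drop behind the heel.

Request:
arm_command --rows '[{"slide": [0.5, 0, 3], "twist": [0, 0, 0]}, {"slide": [0, 0, 4.5], "twist": [0, 0, 0]}, {"slide": [0, 0, 4.5], "twist": [0, 0, 0]}, {"slide": [0, 0, 4], "twist": [0, 0, 0]}, {"slide": [0, 0, 2.5], "twist": [0, 0, 0]}]'

```text
t: 11.4
eef_pos: [0.5957, -0.3428, 0.0331]
tool_rot: [[0.987, 0.16, -0.003], [0.16, -0.987, 0.002], [-0.002, -0.002, -1.0]]
force: [1.0, 0.0, -0.3]
finger_gap: 0.0007
grip_force: 0.0
```

Request:
arm_command --rows '[{"slide": [0, 0, 1.0], "twist": [0, 0, 0]}, {"slide": [0, 0, 0.3], "twist": [0, 0, 0]}, {"slide": [0, -0.5, 0], "twist": [0, 0, 0]}, {"slide": [0, -0.5, 0], "twist": [0, 0, 0]}, {"slide": [0, 0, 0], "twist": [0, 0, 0]}]'

```text
t: 11.9
eef_pos: [0.5957, -0.3337, 0.0245]
tool_rot: [[0.987, 0.16, 0.001], [0.16, -0.987, -0.001], [0.001, 0.001, -1.0]]
force: [0.4, 0.2, -0.3]
finger_gap: 0.0001
grip_force: 0.0
```

Request:
arm_command --rows '[{"slide": [0, -0.5, 0], "twist": [0, 0, 0]}, {"slide": [0, -0.5, 0], "twist": [0, 0, 0]}, {"slide": [0, -0.5, 0], "twist": [0, 0, 0]}, {"slide": [0, -0.5, 0], "twist": [0, 0, 0]}, {"slide": [0, -0.5, 0], "twist": [0, 0, 0]}]'

```text
t: 12.4
eef_pos: [0.5911, -0.3091, 0.0231]
tool_rot: [[0.987, 0.159, -0.0], [0.159, -0.987, 0.0], [-0.0, -0.0, -1.0]]
force: [0.4, -0.5, 0.4]
finger_gap: 0.0007
grip_force: 0.0
```

```bash
python3 - <<'E'
from ins import *
print('TCP',d@X*1000,d@U*1000,p,o['force'])
insole('top')
E
```

```text
TCP 3.092998257218901 -221.97484087953558 [ 0.5911 -0.3091  0.0231] [ 0.4353 -0.4739  0.4317]
top press mm: toe [-2.888  16.5991] heel [  -0.5927 -144.0563] x range -28.596925862593288 32.19102088541504 rect ((0.8638744354248047, -63.81639862060547), (160.4867401123047, 60.58778762817383), 88.06842041015625)
heel end x mid 1.5039810494505375
```

Request:
arm_command --rows '[{"slide": [0, -0.5, 0], "twist": [0, 0, 0]}, {"slide": [0, -0.5, 0], "twist": [0, 0, 0]}, {"slide": [0, -0.5, 0], "twist": [0, 0, 0]}, {"slide": [0, -0.5, 0], "twist": [0, 0, 0]}, {"slide": [0, -0.5, 0], "twist": [0, 0, 0]}]'

```text
t: 12.95
eef_pos: [0.5871, -0.2845, 0.0231]
tool_rot: [[0.987, 0.159, -0.0], [0.159, -0.987, -0.0], [-0.0, 0.0, -1.0]]
force: [-0.4, -0.0, -0.7]
finger_gap: 0.0007
grip_force: 0.1
```

Request:
arm_command --rows '[{"slide": [0, -0.6, 0], "twist": [0, 0, 0]}, {"slide": [0, -0.6, 0], "twist": [0, 0, 0]}, {"slide": [0, -0.6, 0], "twist": [0, 0, 0]}, {"slide": [0, -0.6, 0], "twist": [0, 0, 0]}, {"slide": [0, -0.6, 0], "twist": [0, 0, 0]}]'

```text
t: 13.45
eef_pos: [0.5824, -0.2547, 0.0232]
tool_rot: [[0.987, 0.159, 0.0], [0.159, -0.987, 0.0], [0.0, -0.0, -1.0]]
force: [0.2, 0.1, 0.1]
finger_gap: 0.0003
grip_force: 0.1
```

```bash
python3 - <<'E'
from ins import *
print('TCP',d@X*1000,d@U*1000,p,o['force'])
insole('top');insole('wrist')
E
```

```text
TCP 3.2131813560884854 -166.9560553567385 [ 0.5824 -0.2547  0.0232] [0.2334 0.1027 0.094 ]
top press mm: toe [-4.6932 63.2434] heel [ -0.1099 -82.4132] x range -28.567521434560994 32.162453832659345 rect ((-0.22109031677246094, -9.882026672363281), (143.70407104492188, 60.92716598510742), 82.24031829833984)
heel end x mid 0.6562720319039492
wrist press mm: toe [-16.3123 -30.7188] heel [  14.3901 -157.9538] x range -16.647679366293872 29.440355120464197 rect ((6.42381477355957, -94.31402587890625), (45.86236572265625, 127.32686614990234), 0.17255985736846924)
heel end x mid 15.852371397583372
```

Request:
arm_command --rows '[{"slide": [0, -0.6, 0], "twist": [0, 0, 0]}, {"slide": [0, -0.6, 0], "twist": [0, 0, 0]}, {"slide": [0, -0.6, 0], "twist": [0, 0, 0]}, {"slide": [0, -0.6, 0], "twist": [0, 0, 0]}, {"slide": [0, -0.6, 0], "twist": [0, 0, 0]}]'

```text
t: 14.05
eef_pos: [0.5776, -0.2251, 0.0232]
tool_rot: [[0.987, 0.159, 0.0], [0.159, -0.987, -0.0], [0.0, 0.0, -1.0]]
force: [-0.3, -0.8, 0.6]
finger_gap: 0.0004
grip_force: 0.3
```

Request:
arm_command --rows '[{"slide": [0, -0.6, 0], "twist": [0, 0, 0]}, {"slide": [0, -0.6, 0], "twist": [0, 0, 0]}, {"slide": [0, -0.6, 0], "twist": [0, 0, 0]}, {"slide": [0, -0.6, 0], "twist": [0, 0, 0]}, {"slide": [0, -0.6, 0], "twist": [0, 0, 0]}]'

```text
t: 14.55
eef_pos: [0.5728, -0.1955, 0.0231]
tool_rot: [[0.987, 0.159, 0.0], [0.159, -0.987, -0.0], [0.0, 0.0, -1.0]]
force: [-0.3, -0.9, 0.9]
finger_gap: 0.0002
grip_force: 0.4
```

Request:
arm_command --rows '[{"slide": [0, -0.5, 0], "twist": [0, 0, 0]}, {"slide": [0, -0.5, 0], "twist": [0, 0, 0]}, {"slide": [0, -0.5, 0], "twist": [0, 0, 0]}, {"slide": [0, -0.5, 0], "twist": [0, 0, 0]}, {"slide": [0, -0.5, 0], "twist": [0, 0, 0]}]'

```text
t: 15.05
eef_pos: [0.5688, -0.171, 0.0231]
tool_rot: [[0.987, 0.159, -0.0], [0.159, -0.987, 0.0], [-0.0, -0.0, -1.0]]
force: [0.7, -0.5, 0.9]
finger_gap: 0.0004
grip_force: 0.4
```

```bash
python3 - <<'E'
from ins import *
print('TCP',d@X*1000,d@U*1000,p,o['force'])
insole('top');insole('wrist',fn='w3.png')
E
```

```text
TCP 3.385228861434956 -82.11448840078336 [ 0.5688 -0.171   0.0231] [ 0.6914 -0.5454  0.8566]
top press mm: toe [ -3.9808 148.4739] heel [19.6196 16.7456] x range -29.089909379747844 31.654668031628635 rect ((0.2521209716796875, 83.35066223144531), (128.80169677734375, 60.98908233642578), 84.40796661376953)
heel end x mid 0.6388447157773154
wrist press mm: toe [-16.0847  53.9819] heel [ 13.3099 -73.6349] x range -16.39959958537996 29.64133655755439 rect ((6.62744140625, -9.766609191894531), (45.5640983581543, 127.8330078125), 0.4283383786678314)
heel end x mid 16.05528668167303
```

View pics/w3.png

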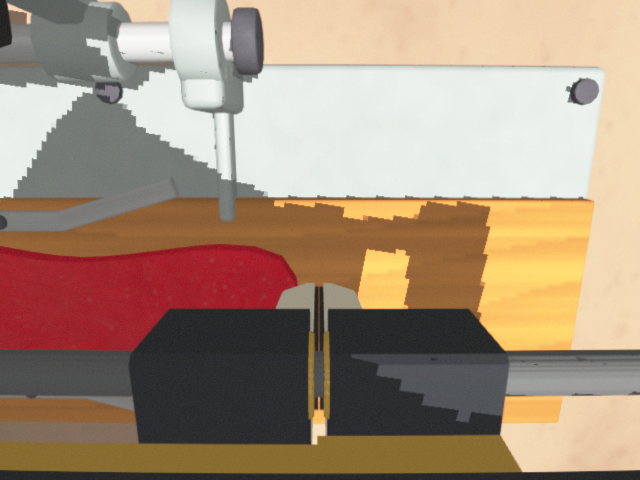

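The insole is running straight between the rails, with its heel at about (297, 285) against the fingertips. The toe is about 24 mm from the stop, so I'll approach it slowly.

Request:
arm_command --rows '[{"slide": [0, -0.4, 0], "twist": [0, 0, 0]}, {"slide": [0, -0.4, 0], "twist": [0, 0, 0]}, {"slide": [0, -0.4, 0], "twist": [0, 0, 0]}, {"slide": [0, -0.4, 0], "twist": [0, 0, 0]}, {"slide": [0, -0.2, 0], "twist": [0, 0, 0]}]'

```text
t: 15.65
eef_pos: [0.566, -0.1531, 0.0231]
tool_rot: [[0.987, 0.159, -0.0], [0.159, -0.987, 0.0], [-0.0, -0.0, -1.0]]
force: [0.6, 0.6, 0.3]
finger_gap: 0.0005
grip_force: 0.1
```

Request:
arm_command --rows '[{"slide": [0, -0.1, 0], "twist": [0, 0, 0]}, {"slide": [0, -0.1, 0], "twist": [0, 0, 0]}, {"slide": [0, -0.1, 0], "twist": [0, 0, 0]}, {"slide": [0, 0, 0], "twist": [0, 0, 0]}, {"slide": [0, 0, 0], "twist": [0, 0, 0]}]'

```text
t: 16.15
eef_pos: [0.5655, -0.1506, 0.0231]
tool_rot: [[0.987, 0.159, -0.0], [0.159, -0.987, 0.0], [-0.0, -0.0, -1.0]]
force: [0.5, 0.5, -0.0]
finger_gap: 0.0005
grip_force: 0.0
```

Request:
arm_command --rows '[{"slide": [0, -0.1, 0], "twist": [0, 0, 0]}, {"slide": [0, -0.1, 0], "twist": [0, 0, 0]}, {"slide": [0, 0, 0], "twist": [0, 0, 0]}, {"slide": [0, 0, 0], "twist": [0, 0, 0]}, {"slide": [0, 0, 0], "twist": [0, 0, 0]}]'

```text
t: 16.65
eef_pos: [0.5653, -0.1487, 0.0232]
tool_rot: [[0.987, 0.159, 0.0], [0.159, -0.987, -0.0], [0.0, 0.0, -1.0]]
force: [1.0, -0.6, 0.5]
finger_gap: 0.0005
grip_force: 0.2
```

```bash
python3 - <<'E'
from ins import *
print('TCP',d@X*1000,d@U*1000,p,o['force'])
insole('top')
E
```

```text
TCP 3.514697491196127 -59.51243486659336 [ 0.5653 -0.1487  0.0232] [ 1.0178 -0.6052  0.4625]
top press mm: toe [ -5.9273 171.0592] heel [20.9383 48.1409] x range -29.220257406264185 31.8170179030673 rect ((0.2793006896972656, 110.83199310302734), (117.2378921508789, 60.83238983154297), 80.80018615722656)
heel end x mid 0.4712228143844843
```

Request:
arm_command --rows '[{"slide": [0, -0.05, 0], "twist": [0, 0, 0]}, {"slide": [0, -0.05, 0], "twist": [0, 0, 0]}, {"slide": [0, -0.05, 0], "twist": [0, 0, 0]}, {"slide": [0, 0, 0], "twist": [0, 0, 0]}, {"slide": [0, 0, 0], "twist": [0, 0, 0]}]'

```text
t: 17.2
eef_pos: [0.5653, -0.1475, 0.0233]
tool_rot: [[0.987, 0.159, 0.001], [0.159, -0.987, -0.001], [0.001, 0.001, -1.0]]
force: [0.7, -5.0, 1.3]
finger_gap: 0.0004
grip_force: 2.3
```

Contact with the stop. One more slight press to confirm it is fully home.

Request:
arm_command --rows '[{"slide": [0, -0.05, 0], "twist": [0, 0, 0]}, {"slide": [0, -0.05, 0], "twist": [0, 0, 0]}, {"slide": [0, 0, 0], "twist": [0, 0, 0]}, {"slide": [0, 0, 0], "twist": [0, 0, 0]}, {"slide": [0, 0, 0], "twist": [0, 0, 0]}]'

```text
t: 17.7
eef_pos: [0.5654, -0.147, 0.0235]
tool_rot: [[0.987, 0.159, 0.001], [0.159, -0.987, -0.001], [0.001, 0.001, -1.0]]
force: [1.2, -7.7, 1.9]
finger_gap: 0.0004
grip_force: 3.3
```

```bash
python3 - <<'E'
from ins import *
print('TCP',d@X*1000,d@U*1000,p,o['force'])
insole('top');f=grab('top')
hsv=cv2.cvtColor(f['color'],cv2.COLOR_RGB2HSV)
# handle: dark blob behind plate
m=np.zeros((480,640),np.uint8);m[125:165,210:310]=(hsv[125:165,210:310,2]<50)
for k in cv2.findContours(m,cv2.RETR_EXTERNAL,cv2.CHAIN_APPROX_NONE)[0]:
    if cv2.contourArea(k)>150:
        r=cv2.minAreaRect(k);print(r);
        for z in (.222,.227,.230):
            P=cast(f,[r[0]],z)[0,:2]-O;print(z,P@X*1000,P@U*1000)
for th in (1.5,1.57,1.68):
    print(th,100+185*-np.cos(th)+12*np.sin(th),42+185*np.sin(th)+12*np.cos(th))
E
```

```text
TCP 3.9066526717998267 -57.842712024510085 [ 0.5654 -0.147   0.0235] [ 1.1651 -7.7202  1.8914]
top press mm: toe [ -1.9909 172.351 ] heel [21.2315 49.9541] x range -29.220257406264185 31.8170179030673 rect ((0.5667190551757812, 112.61248016357422), (117.12227630615234, 60.834163665771484), 80.7998046875)
heel end x mid 0.4408085546541489
1.5 98.88355753072362 227.38541894176248
1.57 111.85267575369637 227.00949726291822
1.68 132.09106759075308 224.5901513797656
```

The insole is home: toe at 172.4 against 172.5, with a firm reaction. I'll back off, rise and locate the handle.

Request:
arm_command --rows '[{"slide": [0, 0.5, 0], "twist": [0, 0, 0]}, {"slide": [0, 1.5, 0], "twist": [0, 0, 0]}, {"slide": [0, 2, 0], "twist": [0, 0, 0]}, {"slide": [0, 2, -2], "twist": [0, 0, 0]}, {"slide": [0, 2, -4], "twist": [0, 0, 0]}]'

```text
t: 18.3
eef_pos: [0.576, -0.2265, 0.0812]
tool_rot: [[0.987, 0.158, -0.005], [0.158, -0.987, 0.003], [-0.005, -0.003, -1.0]]
force: [0.3, 0.8, 0.0]
finger_gap: 0.0003
grip_force: 0.0
```

Request:
arm_command --rows '[{"slide": [0, 0, -4.5], "twist": [0, 0, 0]}, {"slide": [0, 0, -4.5], "twist": [0, 0, 0]}, {"slide": [0, 0, -4.5], "twist": [0, 0, 0]}, {"slide": [0, 0, -4.5], "twist": [0, 0, 0]}, {"slide": [0, 0, -3], "twist": [0, 0, 0]}]'

```text
t: 18.8
eef_pos: [0.5778, -0.2267, 0.2968]
tool_rot: [[0.987, 0.158, 0.003], [0.158, -0.987, -0.001], [0.003, 0.002, -1.0]]
force: [-0.3, 0.6, -0.2]
finger_gap: 0.0002
grip_force: 0.0
```

```bash
python3 - <<'E'
from ins import *
print('TCP',d@X*1000,d@U*1000,p,o['force'])
insole('top');f=grab('top')
V=cv2.cvtColor(f['color'],cv2.COLOR_RGB2HSV)[...,2]
for t in (40,60):
  m=np.zeros((480,640),np.uint8);m[125:165,210:310]=(V[125:165,210:310]<t)
  for k in cv2.findContours(m,cv2.RETR_EXTERNAL,cv2.CHAIN_APPROX_NONE)[0]:
    if cv2.contourArea(k)>100:
        r=cv2.minAreaRect(k);print(t,r);
        for z in (.2275,):
            P=cast(f,[r[0]],z)[0,:2]-O;print(z,P@X*1000,P@U*1000)
ks=grab('scene','sc1.png')
E
```

```text
TCP 3.2601463415607594 -138.58661831881372 [ 0.5778 -0.2267  0.2968] [-0.3415  0.6016 -0.1789]
top press mm: toe [ -5.9273 171.0592] heel [ 19.1299 -44.6004] x range -28.929072858760684 31.753036321248185 rect ((-0.47245216369628906, 63.46284484863281), (214.71585083007812, 60.65425109863281), 88.10994720458984)
heel end x mid 3.47718928935271
60 ((259.9653015136719, 145.27455139160156), (8.895345687866211, 73.74773406982422), 81.25383758544922)
0.2275 112.36200901882259 62.38422715145989
```

View pics/sc1.png

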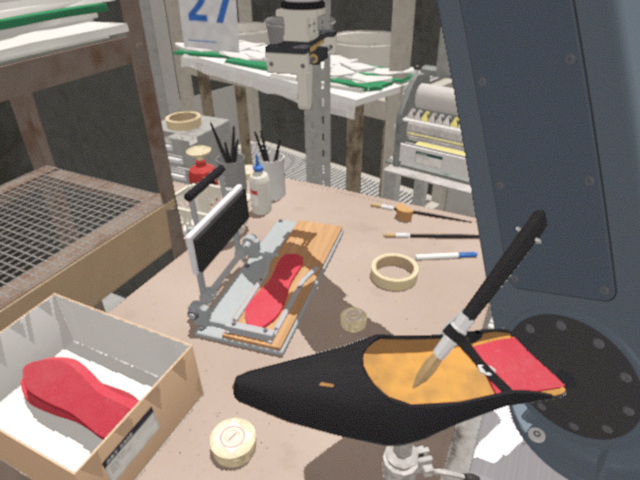

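The scene view shows the tin flat and lid up by the box, the insole against the stop, and the platen still upright. The handle measures (112, 62) mm, which gives θ≈1.57. I'll check the toe closely on the way over.

Request:
arm_command --rows '[{"slide": [0, -3, 0], "twist": [0, 0, 0]}, {"slide": [0, -4, 0], "twist": [0, 0, 0]}, {"slide": [0, -4, 0], "twist": [0, 0, 0]}, {"slide": [0, -4, 0], "twist": [0, 0, 0]}, {"slide": [0, -4, 0], "twist": [0, 0, 0]}]'

```text
t: 19.45
eef_pos: [0.5465, -0.0368, 0.2915]
tool_rot: [[0.987, 0.158, -0.003], [0.158, -0.987, 0.001], [-0.003, -0.001, -1.0]]
force: [1.3, 0.2, 0.3]
finger_gap: 0.0005
grip_force: 0.0
```

Request:
arm_command --rows '[{"slide": [0, -4, 0], "twist": [0, 0, 0]}, {"slide": [0, -3, 0], "twist": [0, 0, 0]}, {"slide": [0, 0, 0], "twist": [0, 0, 0]}, {"slide": [0, 0, 0], "twist": [0, 0, 0]}, {"slide": [0, 0, 0], "twist": [0, 0, 0]}]'

```text
t: 19.95
eef_pos: [0.5363, 0.0304, 0.2924]
tool_rot: [[0.987, 0.158, -0.001], [0.158, -0.987, -0.0], [-0.001, -0.0, -1.0]]
force: [0.2, -0.3, 0.5]
finger_gap: 0.0008
grip_force: 0.0
```

```bash
python3 - <<'E'
from ins import *
print('TCP',d@X*1000,d@U*1000,p)
insole('wrist');f=grab('wrist')
P=np.r_[O+U*.1725,.0275];u,v=proj(f,P)[0].astype(int);print(u,v)
c=f['color'][max(v-75,0):v+75,max(u-100,0):u+100,::-1];cv2.imwrite('pics/toe.png',cv2.resize(c,None,fx=4,fy=4,interpolation=cv2.INTER_CUBIC))
E
```

```text
TCP 3.826598437895335 121.84969984810002 [0.5363 0.0304 0.2924]
wrist press mm: toe [ -3.3769 170.7137] heel [  0.1213 -51.7496] x range -27.772367738419753 33.00908988053728 rect ((2.4247474670410156, 59.467960357666016), (222.4497528076172, 60.72527313232422), 89.80076599121094)
heel end x mid 4.495786652586299
268 206
```

View pics/toe.png

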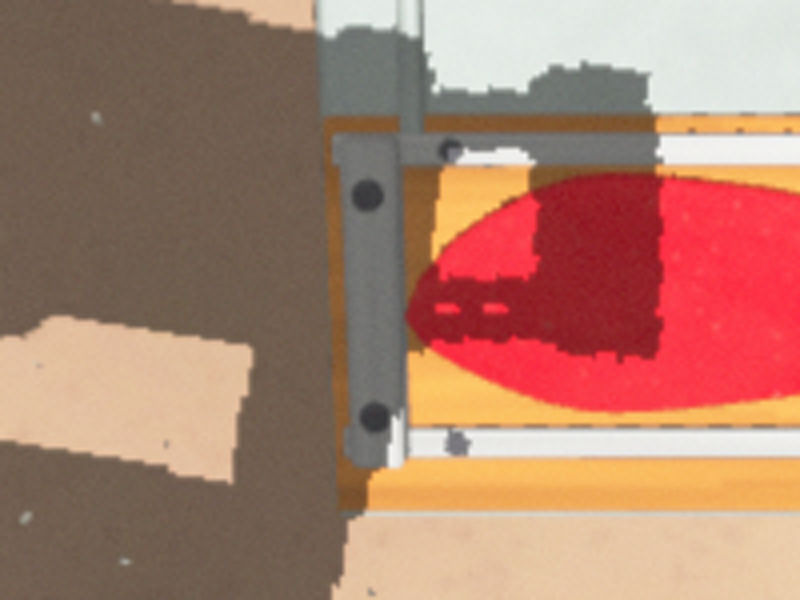

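The close-up shows the toe point touching the stop face at (407, 318), centred between the rails. Next I'll go over and behind the handle.

Request:
arm_command --rows '[{"slide": [2, 1.5, 0], "twist": [0, 0, 0]}, {"slide": [3, 1.5, 0], "twist": [0, 0, 0]}, {"slide": [3, 1.5, 0], "twist": [0, 0, 0]}, {"slide": [3, 1.4, 0], "twist": [0, 0, 0]}, {"slide": [2, 0, 0], "twist": [0, 0, 0]}]'

```text
t: 20.55
eef_pos: [0.6756, -0.0085, 0.2922]
tool_rot: [[0.988, 0.157, -0.001], [0.157, -0.988, -0.0], [-0.001, 0.0, -1.0]]
force: [-0.8, 0.2, 0.6]
finger_gap: 0.0007
grip_force: 0.0
```

Request:
arm_command --rows '[{"slide": [0, 0, 0], "twist": [0, 0, 0]}, {"slide": [0, 0, 0], "twist": [0, 0, 0]}, {"slide": [0, 0, 1], "twist": [0, 0, 0]}, {"slide": [0, 0, 1.5], "twist": [0, 0, 0]}, {"slide": [0, 0, 1.5], "twist": [0, 0, 0]}]'

```text
t: 21.05
eef_pos: [0.6733, -0.0061, 0.2524]
tool_rot: [[0.987, 0.159, 0.0], [0.159, -0.987, -0.0], [0.0, 0.0, -1.0]]
force: [-0.2, 0.7, 0.1]
finger_gap: 0.0003
grip_force: 0.0
```

```bash
python3 - <<'E'
from ins import *
print('TCP',d@X*1000,d@U*1000,p,o['force'])
E
```

```text
TCP 133.11160434479925 63.730338623661915 [ 0.6733 -0.0061  0.2524] [-0.1517  0.6662  0.0679]
```

Request:
arm_command --rows '[{"slide": [0.2, 0, 0.5], "twist": [0, 0, 0]}, {"slide": [0, 0, 1], "twist": [0, 0, 0]}, {"slide": [0, 0, 1.5], "twist": [0, 0, 0]}, {"slide": [0, 0, 1.5], "twist": [0, 0, 0]}, {"slide": [0, 0, 0.5], "twist": [0, 0, 0]}]'

```text
t: 21.55
eef_pos: [0.6751, -0.0057, 0.2007]
tool_rot: [[0.987, 0.159, -0.003], [0.159, -0.987, 0.0], [-0.003, -0.001, -1.0]]
force: [0.0, 0.4, -0.7]
finger_gap: 0.0008
grip_force: 0.0
```

Request:
arm_command --rows '[{"slide": [-0.6, 0, 0], "twist": [0, 0, 0]}, {"slide": [-0.6, 0, 0], "twist": [0, 0, 0]}, {"slide": [-0.8, 0, 0], "twist": [0, 0, 0]}, {"slide": [-1, 0, 0], "twist": [0, 0, 0]}, {"slide": [-1, 0, 0], "twist": [0, 0, 0]}]'

```text
t: 22.05
eef_pos: [0.6358, -0.0122, 0.2037]
tool_rot: [[0.987, 0.159, 0.001], [0.159, -0.987, -0.0], [0.001, 0.0, -1.0]]
force: [2.7, 0.8, -2.7]
finger_gap: 0.0004
grip_force: 1.3
```

```bash
python3 - <<'E'
from ins import *
print('TCP',d@X*1000,d@U*1000,p,o['force'])
E
```

```text
TCP 95.19528815736697 63.780528407625184 [ 0.6358 -0.0122  0.2037] [ 2.7149  0.8265 -2.7394]
```

The handle is hooked, with about 3 N of reaction. I'll follow the arc.

Request:
arm_command --rows '[{"slide": [-0.9, 0, 0.05], "twist": [0, 0, 0]}, {"slide": [-0.9, 0, 0.1], "twist": [0, 0, 0]}, {"slide": [-0.9, 0, 0.25], "twist": [0, 0, 0]}, {"slide": [-0.9, 0, 0.3], "twist": [0, 0, 0]}, {"slide": [-0.9, 0, 0.3], "twist": [0, 0, 0]}]'

```text
t: 22.55
eef_pos: [0.5913, -0.0194, 0.1931]
tool_rot: [[0.987, 0.159, 0.0], [0.159, -0.987, -0.0], [0.0, 0.0, -1.0]]
force: [1.9, 0.4, 1.0]
finger_gap: 0.0004
grip_force: 0.8
```

Request:
arm_command --rows '[{"slide": [-0.9, 0, 0.35], "twist": [0, 0, 0]}, {"slide": [-0.9, 0, 0.4], "twist": [0, 0, 0]}, {"slide": [-0.8, 0, 0.5], "twist": [0, 0, 0]}, {"slide": [-0.8, 0, 0.5], "twist": [0, 0, 0]}, {"slide": [-0.8, 0, 0.5], "twist": [0, 0, 0]}]'

```text
t: 23.05
eef_pos: [0.5498, -0.026, 0.1701]
tool_rot: [[0.987, 0.159, -0.0], [0.159, -0.987, 0.0], [-0.0, -0.0, -1.0]]
force: [3.0, -0.3, -2.3]
finger_gap: 0.0004
grip_force: 1.7
```

```bash
python3 - <<'E'
from ins import *
print('TCP',d@X*1000,d@U*1000,p,o['force'])
E
```

```text
TCP 8.093663624160344 64.03588679466579 [ 0.5498 -0.026   0.1701] [ 2.9935 -0.3275 -2.2536]
```

Request:
arm_command --rows '[{"slide": [-0.8, 0, 0.6], "twist": [0, 0, 0]}, {"slide": [-0.8, 0, 0.65], "twist": [0, 0, 0]}, {"slide": [-0.75, 0, 0.7], "twist": [0, 0, 0]}, {"slide": [-0.7, 0, 0.7], "twist": [0, 0, 0]}, {"slide": [-0.65, 0, 0.75], "twist": [0, 0, 0]}]'

```text
t: 23.55
eef_pos: [0.5135, -0.0319, 0.136]
tool_rot: [[0.987, 0.159, 0.0], [0.159, -0.987, 0.0], [0.0, -0.0, -1.0]]
force: [2.9, 0.7, -1.6]
finger_gap: 0.0008
grip_force: 1.8
```

```bash
python3 - <<'E'
from ins import *
print('TCP',d@X*1000,d@U*1000,p,o['force'])
from scipy.optimize import brentq
xb=d@X*1000-15.5;th=brentq(lambda t:100-185*np.cos(t)+12*np.sin(t)-xb,0.1,1.7);print('theta',th,'bar',xb,42+185*np.sin(th)+12*np.cos(th))
E
```

```text
TCP -28.75058242619023 64.09808350726723 [ 0.5135 -0.0319  0.136 ] [ 2.8738  0.6549 -1.6124]
theta 0.6143905556420075 bar -44.250582426190235 158.4507169136568
```

θ≈0.61. I'll switch to pressing from above.

Request:
arm_command --rows '[{"slide": [0.6, 0, 0], "twist": [0, 0, 0]}, {"slide": [0.2, 0, -1.5], "twist": [0, 0, 0]}, {"slide": [0, 0, -2.5], "twist": [0, 0, 0]}, {"slide": [0, 0, -2], "twist": [0, 0, 0]}, {"slide": [-0.5, 0, 0], "twist": [0, 0, 0]}]'

```text
t: 24.05
eef_pos: [0.5186, -0.0314, 0.1989]
tool_rot: [[0.987, 0.159, 0.004], [0.159, -0.987, -0.001], [0.004, 0.001, -1.0]]
force: [0.0, -0.3, -0.9]
finger_gap: 0.0003
grip_force: 0.0
```

Request:
arm_command --rows '[{"slide": [-1, 0, 0], "twist": [0, 0, 0]}, {"slide": [-1, 0, 0], "twist": [0, 0, 0]}, {"slide": [-0.1, 0, 1], "twist": [0, 0, 0]}, {"slide": [0, 0, 1], "twist": [0, 0, 0]}, {"slide": [0, 0, 0.5], "twist": [0, 0, 0]}]'

```text
t: 24.55
eef_pos: [0.4956, -0.0346, 0.1699]
tool_rot: [[0.987, 0.159, -0.002], [0.159, -0.987, 0.0], [-0.002, -0.001, -1.0]]
force: [-0.0, 0.0, -0.4]
finger_gap: 0.0006
grip_force: 0.0
```

```bash
python3 - <<'E'
from ins import *
print('TCP',d@X*1000,d@U*1000,p,o['force'])
E
```

```text
TCP -46.77909724488012 64.3051117089631 [ 0.4956 -0.0346  0.1699] [-0.0234  0.0264 -0.4405]
```

Request:
arm_command --rows '[{"slide": [-0.2, 0, 0.55], "twist": [0, 0, 0]}, {"slide": [-0.3, 0, 0.55], "twist": [0, 0, 0]}, {"slide": [-0.35, 0, 0.6], "twist": [0, 0, 0]}, {"slide": [-0.35, 0, 0.6], "twist": [0, 0, 0]}, {"slide": [-0.3, 0, 0.6], "twist": [0, 0, 0]}]'

```text
t: 25.05
eef_pos: [0.481, -0.0371, 0.1422]
tool_rot: [[0.987, 0.159, -0.0], [0.159, -0.987, 0.0], [-0.0, -0.0, -1.0]]
force: [-1.6, -1.0, 1.8]
finger_gap: 0.0007
grip_force: 0.9
```

Request:
arm_command --rows '[{"slide": [-0.25, 0, 0.5], "twist": [0, 0, 0]}, {"slide": [-0.25, 0, 0.5], "twist": [0, 0, 0]}, {"slide": [-0.25, 0, 0.5], "twist": [0, 0, 0]}, {"slide": [-0.2, 0, 0.5], "twist": [0, 0, 0]}, {"slide": [-0.2, 0, 0.5], "twist": [0, 0, 0]}]'

```text
t: 25.55
eef_pos: [0.47, -0.0389, 0.1172]
tool_rot: [[0.987, 0.159, 0.0], [0.159, -0.987, -0.0], [0.0, 0.0, -1.0]]
force: [-1.0, 0.1, 1.3]
finger_gap: 0.0003
grip_force: 0.5
```

```bash
python3 - <<'E'
from ins import *
print('TCP',d@X*1000,d@U*1000,p,o['force'])
E
```

```text
TCP -72.79356227325313 64.20129707629549 [ 0.47   -0.0389  0.1172] [-1.0384  0.1494  1.2967]
```

Request:
arm_command --rows '[{"slide": [-0.2, 0, 0.55], "twist": [0, 0, 0]}, {"slide": [-0.2, 0, 0.55], "twist": [0, 0, 0]}, {"slide": [-0.15, 0, 0.55], "twist": [0, 0, 0]}, {"slide": [-0.15, 0, 0.55], "twist": [0, 0, 0]}, {"slide": [-0.1, 0, 0.55], "twist": [0, 0, 0]}]'

```text
t: 26.05
eef_pos: [0.4621, -0.0402, 0.0897]
tool_rot: [[0.987, 0.159, 0.0], [0.159, -0.987, 0.0], [0.0, -0.0, -1.0]]
force: [-0.9, -1.3, 0.9]
finger_gap: 0.0007
grip_force: 0.4
```

Request:
arm_command --rows '[{"slide": [-0.1, 0, 0.5], "twist": [0, 0, 0]}, {"slide": [-0.1, 0, 0.5], "twist": [0, 0, 0]}, {"slide": [-0.1, 0, 0.5], "twist": [0, 0, 0]}, {"slide": [-0.05, 0, 0.4], "twist": [0, 0, 0]}, {"slide": [0, 0, 0.3], "twist": [0, 0, 0]}]'

```text
t: 26.55
eef_pos: [0.4586, -0.0407, 0.0678]
tool_rot: [[0.987, 0.159, -0.0], [0.159, -0.987, 0.0], [-0.0, -0.0, -1.0]]
force: [-0.3, 0.6, 0.4]
finger_gap: 0.0005
grip_force: 0.3
```

```bash
python3 - <<'E'
from ins import *
print('TCP',d@X*1000,d@U*1000,p,o['force'])
E
```

```text
TCP -84.31594582947757 64.2386095419753 [ 0.4586 -0.0407  0.0678] [-0.3116  0.5759  0.4472]
```

Request:
arm_command --rows '[{"slide": [0, 0, 0.15], "twist": [0, 0, 0]}, {"slide": [0, 0, 0.15], "twist": [0, 0, 0]}, {"slide": [0, 0, 0.1], "twist": [0, 0, 0]}, {"slide": [0, 0, 0.1], "twist": [0, 0, 0]}, {"slide": [0, 0, 0], "twist": [0, 0, 0]}]'

```text
t: 27.05
eef_pos: [0.4588, -0.0407, 0.0631]
tool_rot: [[0.987, 0.159, 0.0], [0.159, -0.987, -0.0], [0.0, 0.0, -1.0]]
force: [0.2, -0.5, 0.4]
finger_gap: 0.0004
grip_force: 0.0
```

Request:
arm_command --rows '[{"slide": [0, 0, 0.05], "twist": [0, 0, 0]}, {"slide": [0, 0, 0.05], "twist": [0, 0, 0]}, {"slide": [0, 0, 0], "twist": [0, 0, 0]}, {"slide": [0, 0, 0], "twist": [0, 0, 0]}, {"slide": [0, 0, 0], "twist": [0, 0, 0]}]'

```text
t: 27.55
eef_pos: [0.4588, -0.0407, 0.0622]
tool_rot: [[0.987, 0.159, 0.0], [0.159, -0.987, -0.0], [0.0, 0.0, -1.0]]
force: [-1.1, -0.5, 1.7]
finger_gap: 0.0008
grip_force: 1.2
```

Request:
arm_command --rows '[{"slide": [0, 0, 0.05], "twist": [0, 0, 0]}, {"slide": [0, 0, 0.05], "twist": [0, 0, 0]}, {"slide": [0, 0, 0], "twist": [0, 0, 0]}, {"slide": [0, 0, 0], "twist": [0, 0, 0]}, {"slide": [0, 0, 0], "twist": [0, 0, 0]}]'

```text
t: 28.05
eef_pos: [0.4588, -0.0407, 0.0619]
tool_rot: [[0.987, 0.159, 0.0], [0.159, -0.987, -0.0], [0.0, 0.0, -1.0]]
force: [-5.2, 0.8, 15.3]
finger_gap: -0.0
grip_force: 8.1
```

The press is shut: the reaction rises at z 0.062, as the geometry predicts. I'll withdraw upward and check.

Request:
arm_command --rows '[{"slide": [0, 0, -0.5], "twist": [0, 0, 0]}, {"slide": [0, 0, -2], "twist": [0, 0, 0]}, {"slide": [0, 0, -4], "twist": [0, 0, 0]}, {"slide": [0, 0, -4], "twist": [0, 0, 0]}, {"slide": [0, 0, -4], "twist": [0, 0, 0]}]'

```text
t: 28.55
eef_pos: [0.4584, -0.0406, 0.2077]
tool_rot: [[0.987, 0.159, -0.0], [0.159, -0.987, 0.0], [-0.0, -0.0, -1.0]]
force: [0.6, -0.1, -0.7]
finger_gap: 0.0006
grip_force: 0.0
```

Request:
arm_command --rows '[{"slide": [-2, 4, -2], "twist": [0, 0, 0]}, {"slide": [-2, 4, 0], "twist": [0, 0, 0]}, {"slide": [-2, 4, 0], "twist": [0, 0, 0]}, {"slide": [-2, 4, 0], "twist": [0, 0, 0]}, {"slide": [-2, 3, 0], "twist": [0, 0, 0]}]'

```text
t: 29.05
eef_pos: [0.3894, -0.2462, 0.2262]
tool_rot: [[0.987, 0.159, 0.0], [0.159, -0.987, -0.0], [0.0, 0.0, -1.0]]
force: [1.1, 0.2, -0.7]
finger_gap: 0.0008
grip_force: 0.0
```

```bash
python3 - <<'E'
from ins import *
a=grab('top');b=grab('scene')
A=a['color'][120:420,60:420];B=b['color'][180:480,120:480]
cv2.imwrite('pics/fin.png',np.hstack([A,B])[:,:,::-1])
print(proj(a,np.r_[O-.085*X+.0625*U,.054])-[60,120])
E
```

```text
[[226.336  158.7172]]
```

View pics/fin.png

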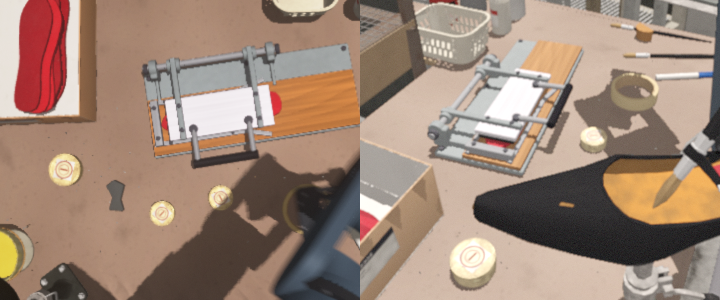

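The final views show the platen flat on the insole with its handle at (225, 158), exactly where the shut position projects. The tin stands lid up at (65, 169), and the stone and tape have not moved.

```bash
python3 -c "
from cell import *
print(close_job())"
```

```text
the job is handed in; nothing more can be done
None
```

The tin is on the bench lid up, the insole is home against the stop, the press is shut flat on it, and the job was handed in after about 29 s of the 72 s; the stone, tape and heel block were not touched.

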